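# Move the charged battery pack from the charger to the bag sealer

### The job

The bag sealer needs its battery: pull the grey battery pack up out of the charger, past the sprung catches that hold it, and set it in the sealer's open battery bay so that it stands upright, flat and fully down on the bay's floor. Lower it in by hand, do not drop it, then let go and leave everything else on the table where it is.

Things in the scene. Friction and masses are not known exactly. Their poses are not given: they have to be found in the camera images.
- pack: grey battery pack, a block 100 mm long (x), 46 mm wide (y), 68 mm tall (z up), 0.3 to 0.55 kg, alike either way round; origin: centre of its underside. Each short end has a groove 4 mm deep, 9 to 20 mm above the underside. At the start its lowest 24 mm are plugged into the charger and 44 mm stand above the charger's top: take it there across the 46 mm width
- charger: white charger, fixed: 164 (x) x 110 (y) x 30 mm tall, origin: centre of its underside. Socket in the middle of its top, 24 mm deep (floor 6 mm above the table), long along x. At each end of it a sprung detent sits in the pack's groove and gives way to an upward pull of some 10 to 15 N, in the first 10 mm. Its two grey clip tabs at x = +-66 mm stand 9 mm above the charger's top
- sealer: white bag sealer, fixed: 220 x 220 mm, deck 60 mm above the table; origin: centre of its underside. The open battery bay is in the front (-x) half of the deck. An aluminium sealing bar along the rear (x from 48 to 104 mm) stands 22 mm above the deck, the black grip strip on it 30 mm
- bay (a point): centre of the floor of the sealer's battery bay, 46 mm above the table; axes as the sealer's. The bay is a rectangular pocket 14 mm deep, 107 mm long along y, 53 mm wide along x, with a small chamfer at its mouth. A seated pack stands on this floor with its length along y, and 54 mm of it shows above the deck
- syrup_jar: an amber glass jar, 60 mm across, 105 mm tall, between the charger and the sealer; origin at the centre of its underside
- spatula: a wooden spatula 250 mm long lying between or beyond the charger and the sealer; origin under its middle
- bowl: a blue ceramic bowl, 116 mm across, 50 mm tall, beyond them; origin at the centre of its underside
- mug: a white mug, 76 mm across, 85 mm tall, with a handle; origin at the centre of its underside
- tea_can: a steel can 72 mm across, 120 mm tall, at the left; origin at the centre of its underside
- spoon: a spoon 190 mm long lying at the left; origin under its middle
- steel_tin: an open steel tin 130 x 90 x 45 mm at the right; origin at the centre of its underside
There are look-alikes about, which are no part of the job. Leave any red look-alike of the pack alone. Leave any red look-alike of the charger alone.

How it is judged:
By the outcome, as a careful person would: the job done as asked, in the order asked, and still so for the second after the job is handed in, with the robot touching nothing.
It also fails if it takes over 43 s, if anything falls off the work surface, if the arm or the gripper's body presses on something with over 40 N, if the wrist force passes 120 N, or if a joint passes its speed limit or range.

### The arm

A 7-joint arm with a two-finger parallel gripper is mounted at the origin on the work surface. World frame = base frame: x ahead of the robot, y to its left, z up, the work surface at z = 0. Lengths are in m, angles in degrees, forces in N, time in s.
With the tool pointing down it reaches from about 0.4 to 0.85 m from the base axis. Payload 4.5 kg.
Tool frame: the origin (TCP) lies at the centre of the arm's flange, where the gripper is bolted on; the fingertips stand 166 mm ahead of it and the grasp point (between the pads) lies 147 mm ahead of it; z points along the fingers, y is the line along which they close (so a half turn about z gives the same grasp; the last joint's range is limited). The gripper opens to 88 mm and grips with 3 to 60 N. Pads are 18 mm wide; open, the fingers measure 123 mm over their backs; the gripper's body (75 mm by 187 mm) begins 45 mm behind the grasp point.
Start: joints at [66.222, 39.483, -11.15, 89.685, 9.013, 51.709, -12.324], TCP at [0.271, -0.563, 0.405] pointing down, gripper open.
Joint ranges: [-172.22, 172.22], [-26.19, 119.32], [-84.43, 86.54], [7.71, 146.69], [-57.33, 237.33], [2.42, 119.75], [-152.13, 152.13]. Speed limits (degrees/s): [147.25, 147.25, 180, 180, 180, 180, 180].

### API

Orientations are given as [roll, pitch, yaw] about the fixed x, y, z axes, in that order (R = Rz(yaw) Ry(pitch) Rx(roll)).
In Python, from cell import r gives the robot as it stands.
- The arm moves only by the tool servo_tool, never from a script. Its argument "series" is a list that holds one entry, the list of rows, each a list of 4 numbers: the shift along the tool's x, y, z in cm, then the turn about the tool's z in rad. In form: [[[x, y, z, turn], ...]]. A call has 1 to 12 rows; each row is the pose to reach, as a shift and turn from the pose commanded when the call began, along the tool's axes at that moment; what a row does not reach only later rows make up. A row lasts 1/10 s, in which the tool goes at most 50 mm and 8.59 degrees, less where a joint would pass 70% of its speed; a pose out of reach is approached as far as the arm can. A call with a gripper value outside its range is refused whole. "gripper" is the gripper's target within -1 to 1 (fully open at 1, half-way at 0, shut at -1), set as the call begins (left out, the last holds). The fingers move at their own pace and stop on an object; "squeeze" is the grip in N (left out, the last holds). Time passes only in rows, so rows that repeat a pose let the fingers close. It gives the time, the measured TCP pose, the force, the opening and the grip force at its end, in the units of the state.
- r.sense(): the state, without advancing time (a new reading comes with each control period).
- r.snapshot(name): name is "scene" or "side" or "wrist"; returns a dict with "image" (420x560x3 uint8, blue, green, red), "depth" (420x560 float32, m along the optical axis (not along the pixel's ray), 0 where there is no reading), "mtx" (3x3 intrinsics, pixels), "R" (3x3) and "t" (3): a world point X has camera coordinates R X + t. Camera axes: x right, y down, z forward; pixel columns grow to the right and rows downward; lengths in m; the calibration is good to about 2 mm. A picture is of the moment at which its call begins.
- r.finish_job(): hands the job in; it is judged then, once.
The state is a dict: "time": time; "joint_positions": joint angles; "joint_velocities": joint speeds; "joint_torque": joint torques, N m; "tcp_pos": TCP position; "ee_rot": TCP orientation; "ft_force": force on the tool from outside, world axes, zero at the start; "ft_torque": the same for the moment, N m; "opening": finger opening in m; "grip_force": force on a finger pad.
Only numpy, scipy, OpenCV 4.12 (cv2) and the standard library are available. Lean on these libraries where they do the work, as an engineer would, in place of code of your own. Each camera call takes 0.05 s, during which the arm holds its last target. There are 200 camera calls.

## Working session

There is one attempt and no reset: what is moved stays moved. The work goes in short steps, Python scripts to look and compute and a tool call to move; the robot and the scene stay as the last step left them, time stands still between calls to the robot, and variables do not carry over. Pictures are saved under pics/ and viewed, at most 10 in all, crops included, and the job is handed in when it is done.

Besides the shell and the picture viewer there is one more tool, called after ">>>" in YAML: its name, and indented under it one key for each argument. servo_tool: Moves the arm, as the interface text tells. Its arguments: {"type":"object","properties":{"series":{"type":"array","items":{"type":"array","items":{"type":"array","items":{"type":"number"}}}},"gripper":{"type":"number"},"squeeze":{"type":"number"}},"required":["series"]}

```bash
ls; mkdir -p pics
cat > h.py <<'E'
import numpy as np, cv2
from cell import r
def snap(n,f=None):
    s=r.snapshot(n)
    if f: cv2.imwrite('pics/'+f,s['image'])
    return s
def cloud(s):
    d=s['depth'];K=s['mtx'];v,u=np.indices(d.shape)
    P=np.stack([(u-K[0,2])*d/K[0,0],(v-K[1,2])*d/K[1,1],d],-1)
    W=(P-s['t'])@s['R']; W[d<=0]=np.nan
    return W
E
python3 - <<'E'
from h import *
for n in('scene','side'):
    s=snap(n,n+'.png'); np.savez(n,**s)
    print(n,-s['R'].T@s['t'],s['R'][2])
a=cv2.imread('pics/scene.png')
print(r.sense())
E
```

```text
pics
scene [1.44323337 0.79434762 0.86166985] [-0.64829531 -0.54013747 -0.53662343]
side [-0.11065372  1.02876475  1.03078912] [ 0.39601807 -0.6631867  -0.63510085]
{'time': 0.1, 'joint_positions': array([ 66.22244039,  39.53003464, -11.14417756,  89.73708397,
         9.0116468 ,  51.71061225, -12.32685262]), 'joint_velocities': array([ 0.02235623, -0.10742409, -0.00061363, -0.09338084, -0.11320757,
       -0.01734681, -0.01335861]), 'joint_torque': array([-3.77033241e-03, -5.28507578e+01, -1.27196755e+00, -1.53839815e+01,
       -5.26132411e-02,  1.94199856e-03,  1.17570218e-05]), 'tcp_pos': array([ 0.2710254 , -0.5628622 ,  0.40398002]), 'ee_rot': array([-1.79904168e+02,  6.80669478e-03,  2.57143953e+01]), 'ft_force': array([0.3724979 , 0.3400357 , 0.20068912]), 'ft_torque': array([-0.01352488,  0.00474965,  0.00060407]), 'grip_force': 0.0, 'opening': 0.08834181269574895}
```

View pics/scene.png

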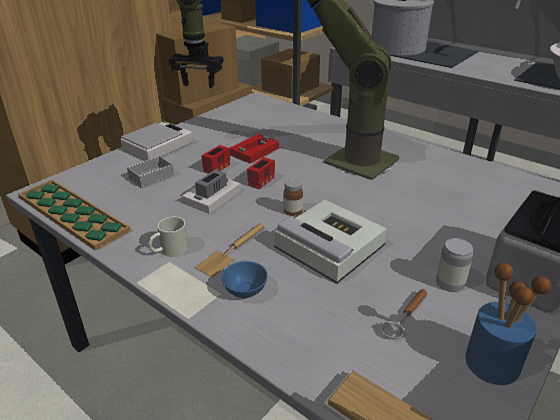

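View pics/side.png

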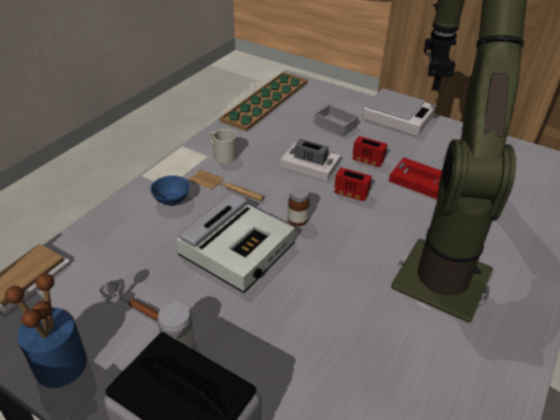

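The scene view shows the grey pack in the white charger at (211,184). Things that could be mistaken for it or its charger are the red packs at (216,158) and (261,172), the red charger at (254,148) and a white flat device at (157,138). The sealer is at (330,238), with its bay at (342,222). I choose the grey pack at (211,184) and check it in a crop.

Run:
```python
from h import *
im=[];
for n,(u0,v0,u1,v1) in {'scene':(170,130,290,220),'side':(270,110,390,200)}.items():
    s=np.load(n+'.npz'); im.append(cv2.resize(s['image'][v0:v1,u0:u1],None,fx=3.3,fy=3.3,interpolation=cv2.INTER_CUBIC))
    W=cloud(s)
    def rect(lo,hi,name,box):
        a,b,c,d=box; w=W[b:d,a:c].reshape(-1,3); w=w[(w[:,2]>lo)&(w[:,2]<hi)]
        print(n,name,len(w),np.median(w,0).round(4),cv2.minAreaRect((w[:,:2]*1000).astype(np.float32)))
    if n=='scene':
        rect(.066,.082,'packtop',(190,165,235,200)); rect(.024,.034,'charger',(178,165,245,212)); rect(.055,.064,'deck',(270,195,390,275)); rect(.095,.112,'jar',(275,170,310,220))
    else:
        rect(.066,.082,'packtop',(288,135,332,168)); rect(.024,.034,'charger',(275,135,345,182)); rect(.055,.064,'deck',(175,190,300,285));rect(.095,.112,'jar',(285,180,312,230))
cv2.imwrite('pics/crop.png',np.hstack(im))
```

```text
scene packtop 294 [ 0.5341 -0.2446  0.0741] ((527.5349731445312, -249.14439392089844), (105.61344909667969, 52.6810417175293), 6.197248458862305)
scene charger 555 [ 0.5558 -0.2215  0.0299] ((496.92938232421875, -267.29302978515625), (268.6972351074219, 162.46127319335938), 28.659029006958008)
scene deck 2246 [0.4841 0.2164 0.0603] ((499.2933044433594, 148.23495483398438), (330.078125, 228.65174865722656), 86.27083587646484)
scene jar 167 [0.4315 0.0128 0.1049] ((427.93231201171875, 9.631397247314453), (55.21683120727539, 48.74818801879883), 37.61705780029297)
side packtop 308 [ 0.5226 -0.2443  0.0727] ((523.50439453125, -247.32687377929688), (101.25634002685547, 54.98896789550781), 4.800851345062256)
side charger 578 [ 0.5007 -0.2197  0.0288] ((525.4405517578125, -247.68338012695312), (168.5784912109375, 120.69432830810547), 7.32477331161499)
side deck 3195 [0.4811 0.2175 0.0592] ((497.217529296875, 167.6070556640625), (294.8152770996094, 222.5863037109375), 85.84923553466797)
side jar 221 [0.4219 0.0126 0.1037] ((423.5545349121094, 10.4656982421875), (50.5755729675293, 55.801326751708984), 26.5906982421875)
```

View pics/crop.png

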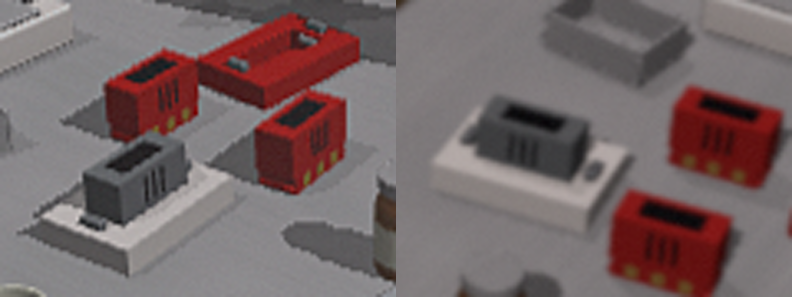

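The crop confirms it: the grey pack with a black top recess sits in the white charger, with clip tabs at both ends. The two red packs and the empty red charger are look-alikes. The pack is near (0.525,-0.248), yaw about 6°. I'll go above it now.

>>> servo_tool:
  series:
    - [[2,-1,0,0.03],[6,-3,0,0.08],[10,-5,0.5,0.13],[14,-6.7,1,0.18],[18,-8.5,1.5,0.23],[22,-10.4,2,0.28],[26,-12.3,2.5,0.32],[30,-14.2,3,0.34],[33.5,-16,3.5,0.34],[35.7,-17,4,0.34],[36.5,-17.4,4.5,0.34],[36.5,-17.4,4.5,0.34]]
  gripper: 1

```text
time: 1.3
tcp_pos: [0.5247, -0.247, 0.3588]
ee_rot: [-179.9, 0.1, 6.4]
ft_force: [0.7, -0.7, 0.2]
opening: 0.088
grip_force: 0.0
```

Run:
```python
from h import *
s=snap('wrist','w1.png'); np.savez('w1',**s)
q=r.sense(); print(q['tcp_pos'],q['ee_rot'],q['joint_positions'].round(1))
W=cloud(s)
for lo,hi in((.066,.082),(.024,.034)):
    m=((W[...,2]>lo)&(W[...,2]<hi)&(np.hypot(W[...,0]-.525,W[...,1]+.248)<.11)).astype(np.uint8)
    w=W[m>0]; print(len(w),np.median(w,0),cv2.minAreaRect((w[:,:2]*1000).astype(np.float32)))
```

```text
[ 0.52384237 -0.24867498  0.35920463] [1.79983950e+02 1.09230236e-01 6.20791842e+00] [ 22.1  39.2  -2.2 100.6   2.2  40.3 -65.1]
5912 [ 0.53262672 -0.24902075  0.07306728] ((527.903076171875, -249.26849365234375), (100.30003356933594, 46.12922668457031), 6.37933349609375)
11069 [ 0.54894095 -0.24389748  0.02879127] ((527.5521240234375, -249.450439453125), (164.50369262695312, 110.35855102539062), 6.281244277954102)
```

View pics/w1.png

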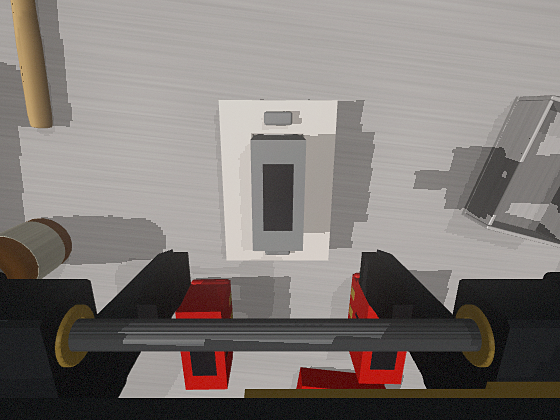

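The wrist view shows the pack centred in the charger at pixel (278,195), with the red packs well below it. The pack is at (0.528,-0.249), yaw 6.3°. Descending and gripping.

>>> servo_tool:
  series:
    - [[0.2,0,2,0],[0.35,0.1,6,0],[0.35,0.1,10,0],[0.35,0.1,13,0],[0.35,0.1,14.5,0],[0.35,0.1,15.3,0],[0.35,0.1,15.6,0],[0.35,0.1,15.6,0],[0.35,0.1,15.6,0]]

```text
time: 2.25
tcp_pos: [0.5286, -0.249, 0.205]
ee_rot: [179.9, -0.1, 6.2]
ft_force: [-0.5, 0.8, 0.1]
opening: 0.0882
grip_force: 0.0
```

>>> servo_tool:
  series:
    - [[0,0,0,0],[0,0,0,0],[0,0,0,0],[0,0,0,0],[0,0,0,0],[0,0,0,0],[0,0,0,0],[0,0,0,0]]
  gripper: -1
  squeeze: 45

```text
time: 3.05
tcp_pos: [0.5282, -0.2488, 0.2038]
ee_rot: [180.0, -0.0, 6.2]
ft_force: [0.1, -0.7, 0.9]
opening: 0.046
grip_force: 45.0
```

Gripped at 46 mm. I'll pull straight up slowly through the detents, then lift clear.

>>> servo_tool:
  series:
    - [[0,0,-0.2,0],[0,0,-0.4,0],[0,0,-0.6,0],[0,0,-0.8,0],[0,0,-1.0,0],[0,0,-1.2,0],[0,0,-1.5,0],[0,0,-2,0],[0,0,-2.6,0],[0,0,-3.2,0],[0,0,-3.8,0],[0,0,-4.2,0]]

```text
time: 4.25
tcp_pos: [0.5283, -0.2487, 0.2465]
ee_rot: [180.0, -0.0, 6.2]
ft_force: [-0.7, 0.8, -5.0]
opening: 0.0456
grip_force: 45.0
```

>>> servo_tool:
  series:
    - [[0,0,-1,0],[0,0,-4,0],[0,0,-8,0],[0,0,-12,0],[0,0,-15,0],[0,0,-16.5,0],[0,0,-17,0],[0,0,-17,0]]

```text
time: 5.05
tcp_pos: [0.5279, -0.2485, 0.4162]
ee_rot: [180.0, -0.0, 6.2]
ft_force: [0.5, -0.8, -5.5]
opening: 0.0458
grip_force: 45.0
```

Run:
```python
from h import *
q=r.sense(); print(q['tcp_pos'],q['ee_rot'],q['joint_positions'].round(1),q['opening'],q['ft_force'])
for n in('side','scene'):
    s=np.load(n+'.npz') ; W=cloud(s)
    b=(175,190,300,285) if n=='side' else (270,195,390,275)
    w=W[b[1]:b[3],b[0]:b[2]].reshape(-1,3); k=(w[:,2]>.055)&(w[:,2]<.064)&(np.hypot(w[:,0]-.5,w[:,1]-.2)<.17)
    w=w[k]; print(n,len(w),cv2.minAreaRect((w[:,:2]*1000).astype(np.float32)),np.percentile(w,[0,100],0))
    w=W[b[1]:b[3],b[0]:b[2]].reshape(-1,3); w=w[(w[:,2]>.043)&(w[:,2]<.052)&(np.hypot(w[:,0]-.46,w[:,1]-.2)<.07)]
    print('bay',len(w),np.median(w,0))
    w=W[b[1]:b[3],b[0]:b[2]].reshape(-1,3); w=w[(w[:,2]>.076)&(w[:,2]<.096)]
    print('bar',cv2.minAreaRect((w[:,:2]*1000).astype(np.float32)))
```

```text
[ 0.52790744 -0.2484932   0.41623084] [ 1.79979716e+02 -3.32877547e-02  6.23417842e+00] [ 22.1  35.2  -2.4  96.6   1.8  48.1 -64.8] 0.04579401672344802 [ 0.47326338 -0.83653035 -5.47576421]
side 3162 ((499.142578125, 201.763427734375), (226.27557373046875, 222.5200653076172), 85.54393005371094) [[0.3831698  0.08819486 0.0550115 ]
 [0.61862591 0.32072788 0.0639958 ]]
bay 505 [0.45922662 0.20109744 0.0464336 ]
bar ((545.2266235351562, 144.97850036621094), (331.152099609375, 135.01971435546875), 61.270137786865234)
scene 2195 ((502.7284240722656, 200.93841552734375), (224.4475860595703, 228.65174865722656), 86.27083587646484) [[0.38446272 0.08271393 0.0550167 ]
 [0.62338074 0.3177246  0.06397858]]
bay 342 [0.45099422 0.1996693  0.04749904]
bar ((581.522705078125, 197.74497985839844), (216.90594482421875, 60.3388671875), 87.31102752685547)
```

The pack is out of the charger (about 5.5 N of weight, opening 46 mm). The sealer centre is near (0.501,0.2015), yaw about -4°, and the bay is near (0.457,0.203). I'll move short of the bay, turned, for a close look.

>>> servo_tool:
  series:
    - [[0,-1,0,-0.05],[-0.3,-4,0,-0.17],[-0.6,-8,0,-0.3],[-1,-12,0,-0.43],[-1.4,-16,0,-0.57],[-1.8,-20,0,-0.7],[-2.2,-24,0,-0.84],[-2.6,-28,0,-0.98],[-3,-31.5,0,-1.12],[-3.3,-34,0,-1.24],[-3.3,-35,0,-1.34],[-3.3,-35.4,0,-1.39]]

```text
time: 6.25
tcp_pos: [0.4557, 0.1019, 0.4148]
ee_rot: [-179.9, -0.0, 86.4]
ft_force: [0.1, 0.9, -4.7]
opening: 0.0456
grip_force: 45.0
```

>>> servo_tool:
  series:
    - [[0,0,0,0],[0,0,0,0],[0,0,0,0]]

```text
time: 6.55
tcp_pos: [0.4567, 0.0992, 0.4153]
ee_rot: [-179.9, 0.0, 85.8]
ft_force: [-0.4, 0.1, -4.5]
opening: 0.0458
grip_force: 45.0
```

```bash
cat > m.py <<'E'
from h import *
import sys
f=sys.argv[1]
s=snap('wrist',f+'.png'); np.savez(f,**s)
q=r.sense(); print(q['tcp_pos'],q['ee_rot'],q['joint_positions'].round(1),q['opening'])
print('cam',-s['R'].T@s['t'],s['R'][2])
W=cloud(s)
for lo,hi,c,rad in((.042,.0515,(.457,.203),.075),(.053,.066,(.5,.2),.17)):
    m=(W[...,2]>lo)&(W[...,2]<hi)&(np.hypot(W[...,0]-c[0],W[...,1]-c[1])<rad)
    m=cv2.morphologyEx(m.astype(np.uint8),cv2.MORPH_OPEN,np.ones((3,3)))>0
    w=W[m]; print(m.sum(),np.median(w,0).round(4),cv2.minAreaRect((w[:,:2]*1000).astype(np.float32)))
E
python3 m.py w2
```

```text
[0.45679983 0.09925469 0.4154172 ] [-1.79964418e+02  3.54387478e-02  8.58096809e+01] [ -1.5  28.3 -24.8 114.7  17.8  40.6 -41.5] 0.04562151079769553
cam [0.46170863 0.1771227  0.39405261] [-0.02225819 -0.30196002 -0.95306071]
6024 [0.4588 0.2089 0.0455] ((458.53424072265625, 204.63186645507812), (107.59107971191406, 53.302364349365234), 86.22655487060547)
21291 [0.4935 0.1983 0.0589] ((472.8871154785156, 182.91876220703125), (178.20579528808594, 161.738037109375), 86.1418685913086)
```

View pics/w2.png

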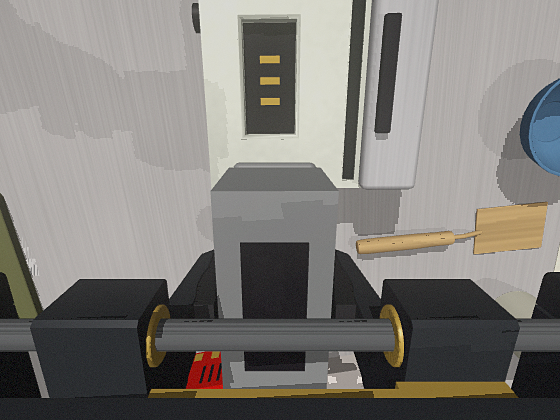

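The bay is fully visible at pixel (269,75): floor centre (0.4585,0.2046), yaw 86.2°, 107.6x53.3 mm. The pack is held straight at (273,280). I'll check the pack's pose in the hand from the same picture.

Run:
```python
from h import *
s=np.load('w2.npz');W=cloud(s)
m=(W[...,2]>.272)&(W[...,2]<.296)&(np.indices(m.shape)[0]<400 if 0 else True)
v,u=np.indices(m.shape); m&=(u>205)&(u<345)&(v>160)&(v<315)
w=W[m]; print(len(w),np.median(w,0),cv2.minAreaRect((w[:,:2]*1000).astype(np.float32)))
print(np.percentile(w[:,1],[1,50,99]), np.linalg.lstsq(np.c_[w[:,:2]-w[:,:2].mean(0),np.ones(len(w))],w[:,2],rcond=None)[0])
m=(v>170)&(v<186)&(u>225)&(u<320);print('end face y',np.percentile(W[m],[5,50,95],0))
```

```text
16745 [0.45797482 0.12585304 0.28456281] ((458.5391540527344, 122.26436614990234), (55.87446212768555, 59.755714416503906), 83.37553405761719)
[0.09784479 0.12585304 0.15017529] [-0.00410338 -0.04560908  0.28430336]
end face y [[nan nan nan]
 [nan nan nan]
 [nan nan nan]]
```

Run:
```python
from h import *
s=np.load('w2.npz');W=cloud(s)
for u in (228,325,275):
    print(u,[(v,W[v-2:v+3,u-3:u+4].reshape(-1,3).mean(0).round(4).tolist()) for v in (178,195,205,215,225,235,245,270,290,300,310)])
s=np.load('w1.npz');W=cloud(s)
for u in (257,299): print('w1',[W[v-1:v+2,u-1:u+2].reshape(-1,3).mean(0).round(4).tolist() for v in (148,170,200,225,240)])
```

```text
228 [(178, [0.44, 0.1504, 0.2626]), (195, [nan, nan, nan]), (205, [0.4424, 0.1449, 0.2844]), (215, [nan, nan, nan]), (225, [nan, nan, nan]), (235, [0.4411, 0.1333, 0.2845]), (245, [0.4406, 0.1291, 0.2843]), (270, [0.4393, 0.1187, 0.2844]), (290, [0.4383, 0.1099, 0.2844]), (300, [0.4378, 0.1054, 0.2845]), (310, [nan, nan, nan])]
325 [(178, [0.4827, 0.145, 0.2514]), (195, [0.4776, 0.1461, 0.2844]), (205, [nan, nan, nan]), (215, [0.4774, 0.1386, 0.2845]), (225, [0.4774, 0.1346, 0.2843]), (235, [0.4772, 0.1306, 0.2845]), (245, [0.4772, 0.1265, 0.2844]), (270, [0.4769, 0.1158, 0.2842]), (290, [0.4767, 0.1071, 0.2844]), (300, [0.4766, 0.1025, 0.2844]), (310, [0.4765, 0.0978, 0.2844])]
275 [(178, [0.4599, 0.149, 0.2629]), (195, [nan, nan, nan]), (205, [nan, nan, nan]), (215, [0.4592, 0.1399, 0.2844]), (225, [0.4589, 0.1359, 0.2843]), (235, [0.4586, 0.1319, 0.2842]), (245, [0.4583, 0.1282, 0.2851]), (270, [0.4576, 0.1177, 0.2851]), (290, [nan, nan, nan]), (300, [0.4566, 0.1045, 0.2852]), (310, [0.4563, 0.0998, 0.2852])]
w1 [[0.5689, -0.2275, 0.0728], [0.5504, -0.2292, 0.0724], [0.5242, -0.2317, 0.0729], [0.5011, -0.2339, 0.0729], [0.4865, -0.2353, 0.0726]]
w1 [[0.5728, -0.262, 0.073], [0.5544, -0.2645, 0.0725], [0.5283, -0.268, 0.073], [0.5052, -0.2712, 0.0727], [0.4908, -0.2732, 0.0728]]
```

The pack is level and centred in the hand. I'll move over the bay and down to about 1 cm above the deck.

>>> servo_tool:
  series:
    - [[2,-0.1,0,-0.007],[5,-0.3,0,-0.007],[8,-0.5,0,-0.007],[10,-0.6,1,-0.007],[10.5,-0.6,4,-0.007],[10.5,-0.6,8,-0.007],[10.5,-0.6,11.5,-0.007],[10.5,-0.6,13.3,-0.007],[10.5,-0.6,14,-0.007],[10.5,-0.6,14,-0.007],[10.5,-0.6,14,-0.007]]

```text
time: 7.7
tcp_pos: [0.459, 0.2051, 0.2765]
ee_rot: [179.9, -0.1, 86.2]
ft_force: [0.7, 0.1, -4.7]
opening: 0.0453
grip_force: 45.0
```

Run:
```python
from h import *
q=r.sense(); print(q['tcp_pos'],q['ee_rot'],q['ft_force'],q['opening'])
a=[]
for n in('scene','side'):
    s=r.snapshot(n); b=(265,130,395,270) if n=='scene' else (175,130,305,270)
    a.append(cv2.resize(s['image'][b[1]:b[3],b[0]:b[2]],None,fx=3,fy=3,interpolation=cv2.INTER_CUBIC))
cv2.imwrite('pics/above.png',np.hstack(a))
```

```text
[0.45898641 0.20508729 0.27653069] [ 1.79909246e+02 -5.83908403e-02  8.62486269e+01] [ 0.67035024  0.08467072 -4.68069022] 0.04532067578730724
```

View pics/above.png

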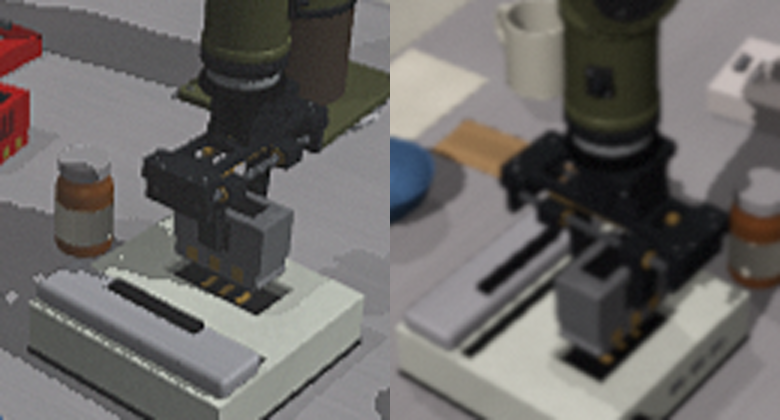

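Both crops show the pack upright just over the bay mouth (left crop near (235,280), right crop near (590,330)) and clear of the jar. Lowering slowly.

>>> servo_tool:
  series:
    - [[0,0,0.3,0],[0,0,0.7,0],[0,0,1.1,0],[0,0,1.4,0],[0,0,1.7,0],[0,0,2.0,0],[0,0,2.3,0],[0,0,2.5,0],[0,0,2.7,0],[0,0,2.8,0],[0,0,2.8,0]]

```text
time: 8.9
tcp_pos: [0.4584, 0.2049, 0.2476]
ee_rot: [-180.0, 0.0, 86.3]
ft_force: [-0.9, 0.5, -3.9]
opening: 0.0457
grip_force: 45.0
```

>>> servo_tool:
  series:
    - [[0,0,0.1,0],[0,0,0.2,0],[0,0,0.3,0],[0,0,0.3,0],[0,0,0.3,0]]

```text
time: 9.4
tcp_pos: [0.4585, 0.2049, 0.2447]
ee_rot: [180.0, 0.0, 86.3]
ft_force: [0.5, 0.4, -4.0]
opening: 0.0462
grip_force: 45.0
```

Still bearing the full weight, so not quite on the floor. I'll go down in 0.5 mm steps.

>>> servo_tool:
  series:
    - [[0,0,0.05,0],[0,0,0.1,0],[0,0,0.1,0]]

```text
time: 9.7
tcp_pos: [0.4585, 0.2049, 0.2438]
ee_rot: [180.0, 0.0, 86.3]
ft_force: [0.0, 0.8, -3.9]
opening: 0.0458
grip_force: 45.0
```

>>> servo_tool:
  series:
    - [[0,0,0.05,0],[0,0,0.1,0],[0,0,0.1,0]]

```text
time: 10.0
tcp_pos: [0.4584, 0.2049, 0.2437]
ee_rot: [179.9, 0.0, 86.3]
ft_force: [-0.7, -0.1, 8.2]
opening: 0.0455
grip_force: 45.0
```

Contact at the expected floor height (8 N up). Releasing and retreating straight up.

>>> servo_tool:
  series:
    - [[0,0,0,0],[0,0,0,0],[0,0,0,0],[0,0,0,0],[0,0,0,0],[0,0,0,0]]
  gripper: 0.7

```text
time: 10.6
tcp_pos: [0.4585, 0.2049, 0.2426]
ee_rot: [-180.0, 0.0, 86.3]
ft_force: [0.3, -0.6, -0.8]
opening: 0.0747
grip_force: 0.0
```

>>> servo_tool:
  series:
    - [[0,0,-0.5,0],[0,0,-2,0],[0,0,-5,0],[0,0,-9,0],[0,0,-13,0],[0,0,-16,0],[-3,0,-17,0],[-7,0,-17,0],[-10,0,-17,0],[-10.5,0,-17,0],[-10.5,0,-17,0]]

```text
time: 11.7
tcp_pos: [0.4516, 0.0993, 0.413]
ee_rot: [180.0, 0.0, 86.2]
ft_force: [-0.3, 1.0, -0.5]
opening: 0.0748
grip_force: 0.0
```

Run:
```python
from h import *
s=snap('wrist','w3.png');W=cloud(s)
print(r.sense()['tcp_pos'],r.sense()['opening'])
m=(W[...,2]>.09)&(W[...,2]<.13)&(np.hypot(W[...,0]-.4585,W[...,1]-.2046)<.07)
w=W[m];w=w[w[:,2]>np.percentile(w[:,2],60)-.002]
print(len(w),np.median(w,0),cv2.minAreaRect((w[:,:2]*1000).astype(np.float32)),np.linalg.lstsq(np.c_[w[:,:2]-w[:,:2].mean(0),np.ones(len(w))],w[:,2],rcond=None)[0])
m=(W[...,2]>.055)&(W[...,2]<.064)&(W[...,0]<.56); print('deck',np.median(W[m][:,2]))
```

```text
[0.45167398 0.10059539 0.4130262 ] 0.07510522603910932
7443 [0.45820385 0.20929401 0.11314444] ((457.96002197265625, 205.13772583007812), (100.30563354492188, 46.104557037353516), 86.36293029785156) [ 0.00090744 -0.00050175  0.11316593]
deck 0.058943956839177775
```

View pics/w3.png

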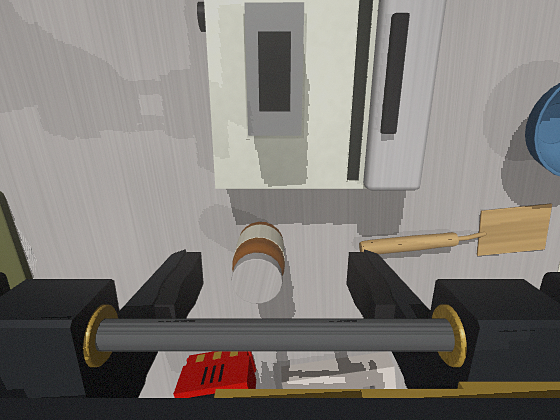

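The pack stands in the bay at pixel (275,70), level. Its top is 54.2 mm above the deck, so it is fully seated, and the gripper is clear. Handing in.

```bash
python3 -c "
from cell import r
print(r.finish_job())"
```

```text
the job is handed in; nothing more can be done
None
```

The grey battery pack is out of the charger and set in the sealer's bay: upright, level and fully down on the floor (its top measured 54 mm above the deck). The gripper is clear, I saw nothing else disturbed, and the job was handed in at about 12 s.

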